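Ease the glue press down off its ratchet

TASK

The heavy plate of the bench glue press hangs above a glued-up wooden block, held up by the sprung pawl in the winch's ratchet wheel. Throw the release lever over to its other stop without forcing it, wind the crank up a touch so that the pawl springs clear of the wheel, then ease the plate slowly down on the crank and, feeling for the block, set it down without a knock and without driving it down, so that it presses with its own weight alone. Leave the lever over and the pawl off, let go, and leave the other things around the press where they are.

Things in the scene. Friction and masses are not known exactly. Their poses are not given: they have to be found in the camera images.
- press: the glue press, fixed: base plate 200 x 320 x 16 mm, round columns at y +-132 mm, crosshead (top 170 mm high), on it a hand winch between cheek plates (x +-40 mm, tops 275 mm; its rack stands up to 315 mm high). Origin: middle of the underside; z up; the crank is on its -x side, the ratchet wheel (96 mm, 12 teeth), pawl and release lever on its +x side
- drum_axis (a point): fixed point on the winch drum's horizontal axis, which runs along the press's x: the centre of the circle, 95 mm in radius, on which the middle of the crank's grip travels (in the plane across the press's x). In the press's frame at (-100, -37, 222) mm
- crank_grip (a point): middle of the crank's black grip, a cylinder 26 mm in diameter, 72 mm long, along the press's x, free to spin on its pin. The crank's arm is at its +x end, 37 mm from the middle; the -x end is free. At first it stands about 49 degrees from the top of its circle towards the press's -y; with the plate down, 15 to 50 degrees past the top towards +y
- drum (a joint): turn of drum, ratchet wheel and crank about the press's +x axis (right-handed), rad; grows as the plate is wound up (near the top of its circle the grip then moves towards the press's -y). A pinion and rack move the plate 30 mm per rad. Upper stop near 0.6. The plate's weight pulls it back with 7 to 11 N at the grip; once the pawl is off only the hand on the crank holds it
- lever_tab (a point): middle of the release lever's steel tab (20 mm along the press's x, 7 mm thick, 26 mm high), 40 mm from the lever's pivot; the highest part of the winch's +x side. It is pushed towards the press's +y; nothing stands beside it within 50 mm at its height but the rack, 57 mm nearer the crank side
- lever_pivot (a point): the pin, along the press's x, on which lever and pawl turn; fixed, 65 mm above the drum axis
- lever (a joint): release lever, rad: 0 to 0.10 at first, leaning to the press's -y, pawl sprung into the wheel; 0.55 = at its stop on the +y side, pawl sprung out. Stays where it is left; 4 to 9 N at the tab throws it. That only loads the spring: the loaded tooth jams the pawl until the drum is wound up some 0.05 to 0.13 rad, then the pawl springs clear and stays off
- pawl_tip (a point): nose of the pawl at the top of the ratchet wheel: about 37 mm above the drum axis while in the teeth, 52 to 58 mm above it when it has sprung clear
- ram: the steel press plate (110 x 150 x 18 mm) with its upright rack, 2.2 to 3.3 kg, sliding up and down in the press. Origin: middle of the plate's underside. Under it, on a plywood bed board packed up to a different height each time, lies the block of three glued layers (62 x 150 x 35 mm); its top is not measured: it lies 32 to 53 mm below the plate's underside at first, and must be felt for
- glue: white glue bottle, 56 mm in diameter, 150 mm tall, standing beside the press; bystander. Origin: middle of its underside
- offcut: wooden offcut 90 x 50 x 30 mm beside the press; bystander
- plane: block plane 160 mm long; bystander
- chisel: chisel lying in front of the press, 240 mm long; bystander

How it is judged:
By the outcome, as a careful person would: the job done as asked, in the order asked, and still so for the second after the job is handed in, with the robot touching nothing.
It also fails if it takes over 72 s, if anything falls off the work surface, if the arm or the gripper's body presses on something with over 40 N, if the wrist force passes 120 N, or if a joint passes its speed limit or range.

ROBOT

A 7-joint arm with a two-finger parallel gripper is mounted at the origin on the work surface. World frame = base frame: x ahead of the robot, y to its left, z up, the work surface at z = 0. Lengths are in m, angles in degrees, forces in N, time in s.
With the tool pointing down it reaches from about 0.425 to 0.875 m from the base axis. Payload 4.7 kg.
Tool frame: the origin (TCP) lies midway between the tips of the shut fingers; the grasp point (between the pads) lies 19 mm behind it; z points along the fingers, x is the direction in which the jaws open and shut, and the axes are right-handed (so a half turn about z gives the same grasp; the last joint's range is limited). The gripper opens to 87 mm and grips with 3 to 60 N. Pads are 19 mm wide; open, the fingers measure 117 mm over their backs; the gripper's body (75 mm by 190 mm) begins 51 mm behind the grasp point.
Start: joints at [-71.27, 18.392, -4.016, 83.108, 1.295, 78.541, -3.26], TCP at [0.2, 0.618, 0.223] pointing down, gripper open.
Joint ranges: [-163.93, 163.93], [-17.29, 119.83], [-79.2, 71.16], [3.27, 140.29], [-89.18, 269.18], [5.43, 117.66], [-154.24, 154.24]. Speed limits (degrees/s): [147.25, 147.25, 180, 180, 180, 180, 180].

INTERFACE

Orientations are given as [roll, pitch, yaw] about the fixed x, y, z axes, in that order (R = Rz(yaw) Ry(pitch) Rx(roll)).
In Python, from cell import telemetry, optics, env gives the robot as it stands.
- The arm moves only by the tool arm_command, never from a script. Its arguments are lists of equal length, an entry for each row: "translation": the shift along the tool's x, y, z in cm, a list of three; "twist": the turn about the tool's z in degrees. In form: {"translation": [[x, y, z], ...], "twist": [twist, ...]}. A call has 1 to 10 rows; each row shifts and turns the pose as measured when the row begins, along the tool's axes as they then stand; what a row does not reach is not made up. A row lasts 1/8 s, in which the tool goes at most 62.5 mm and 10.7 degrees, less where a joint would pass 70% of its speed; a pose out of reach is approached as far as the arm can. A call is refused whole if a number of a shift passes 6.25 or a number of a turn 10.7, either way. A call with a gripper value outside its range is refused whole. "grip" is the opening in per cent of the stroke, from 0 (shut) to 100 (fully open), set as the call begins (left out, the last holds). The fingers move at their own pace and stop on an object; "force" is the grip in N (left out, the last holds). Time passes only in rows, so rows that do not move let the fingers close. It gives the time, the measured TCP pose, the force and the opening at its end, in the units of the state.
- telemetry.get_obs(): the state, without advancing time (a new reading comes with each control period).
- optics.read_camera(name): name is "scene" or "top" or "wrist"; returns a dict with "img" (420x560x3 uint8, blue, green, red), "fx", "fy", "cx", "cy" (pixels), "extrinsics" (4x4, takes a point from camera to world coordinates); the wrist camera has in their place "hand_eye" (4x4, takes a point from camera to tool coordinates, whose origin is the TCP and whose axes are the tool frame's). Camera axes: x right, y up, looking along -z (the intrinsics and any distortion apply to the point x, -y, -z); pixel columns grow to the right and rows downward; lengths in m; the calibration is good to about 2 mm. A picture is of the moment at which its call begins: read the wrist's pose just before it. There is no depth.
- env.sign_off(): hands the job in, once; it reports no verdict.
The state is a dict: "time_s": time; "qpos": joint angles; "joint_velocities": joint speeds; "effort": joint torques, N m; "tool_pos": TCP position; "tool_rot": TCP orientation; "force": force on the tool from outside, world axes, zero at the start; "wrist_torque": the same for the moment, N m; "grip_width": finger opening in m.
Only numpy, scipy, OpenCV 4.12 (cv2) and the standard library are available. Lean on these libraries where they do the work, as an engineer would, in place of code of your own. Each camera call takes 0.05 s, during which the arm holds its last target. There are 200 camera calls.

## Working session

There is one attempt and no reset: what is moved stays moved. The work goes in short steps, Python scripts to look and compute and a tool call to move; the robot and the scene stay as the last step left them, time stands still between calls to the robot, and variables do not carry over. Pictures are saved under pics/ and viewed, about 8 in all and at most 12, crops included, and the job is handed in when it is done.

Besides the shell and the picture viewer there is one more tool, called after "Call:" as name(argument=value, ...) on one line, values as JSON. arm_command: Moves the arm, as the interface text tells. Its arguments: {"type":"object","properties":{"translation":{"type":"array","items":{"type":"array","items":{"type":"number"}}},"twist":{"type":"array","items":{"type":"number"}},"grip":{"type":"number"},"force":{"type":"number"}},"required":["translation","twist"]}

```bash
mkdir -p pics; cat > h.py <<'E'
import numpy as np, cv2, sys
from cell import telemetry, optics, env
from scipy.spatial.transform import Rotation as R
def cam(n):
    o=telemetry.get_obs(); d=optics.read_camera(n)
    if 'extrinsics' in d: T=np.array(d['extrinsics'])
    else:
        W=np.eye(4); W[:3,:3]=R.from_euler('xyz',o['tool_rot'],degrees=True).as_matrix(); W[:3,3]=o['tool_pos']
        T=W@np.array(d['hand_eye'])
    d['T']=T; return d
def ray(d,u,v):
    r=np.array([(u-d['cx'])/d['fx'],-(v-d['cy'])/d['fy'],-1.]); r=d['T'][:3,:3]@r
    return d['T'][:3,3],r/np.linalg.norm(r)
def plane(d,u,v,z):
    o,r=ray(d,u,v); return o+r*(z-o[2])/r[2]
def tri(a,b):
    (o1,r1),(o2,r2)=a,b
    s=np.linalg.lstsq(np.c_[r1,-r2],o2-o1,rcond=None)[0]
    p,q=o1+r1*s[0],o2+r2*s[1]; return (p+q)/2,np.linalg.norm(p-q)
def proj(d,P):
    p=np.linalg.inv(d['T'])@np.r_[P,1]; return d['cx']+d['fx']*p[0]/-p[2], d['cy']-d['fy']*p[1]/-p[2]
E
python3 - <<'E'
from h import *
import pickle
print(telemetry.get_obs())
D={}
for n in ('scene','top'):
    d=cam(n); D[n]=d; cv2.imwrite(f'pics/{n}0.png',cv2.resize(d['img'],(784,588),interpolation=cv2.INTER_CUBIC)); print(n,d['fx'],d['cx'],d['cy'],d['T'].round(3).tolist(),[k for k in d])
pickle.dump(D,open('D0.pkl','wb'))
E
```

```text
{'time_s': 0.0, 'qpos': array([-71.26931576,  18.43888264,  -4.01571595,  83.17627033,
         1.29720467,  78.54236098,  -3.26097401]), 'joint_velocities': array([-0.0461715 , -0.11282137,  0.06027118,  0.08005705, -0.00975891,
       -0.01426211, -0.01730737]), 'effort': array([-1.10309054e-03, -4.91293752e+01, -4.04074648e-01, -3.12528706e+01,
       -6.37110136e-02,  4.33849054e-02,  1.86308657e-04]), 'tool_pos': array([0.19991191, 0.61788987, 0.2214516 ]), 'tool_rot': array([1.79991973e+02, 1.12141866e-01, 7.20787289e+01]), 'force': array([ 0.80259135, -0.22928152, -0.15460534]), 'wrist_torque': array([-0.04688703,  0.02768588,  0.0007901 ]), 'grip_width': 0.08685711085941265}
scene 518.2967686727615 282.2816557346651 212.40795714468138 [[-0.419, -0.722, 0.551, 1.412], [0.908, -0.345, 0.238, 0.315], [0.018, 0.6, 0.8, 1.394], [0.0, 0.0, 0.0, 1.0]] ['img', 'fx', 'fy', 'cx', 'cy', 'extrinsics', 'T']
top 439.5142706001277 284.0539887201088 203.04051473355534 [[-0.008, 0.997, -0.081, 0.485], [-1.0, -0.009, -0.019, -0.047], [-0.02, 0.081, 0.997, 1.179], [0.0, 0.0, 0.0, 1.0]] ['img', 'fx', 'fy', 'cx', 'cy', 'extrinsics', 'T']
```

View pics/scene0.png

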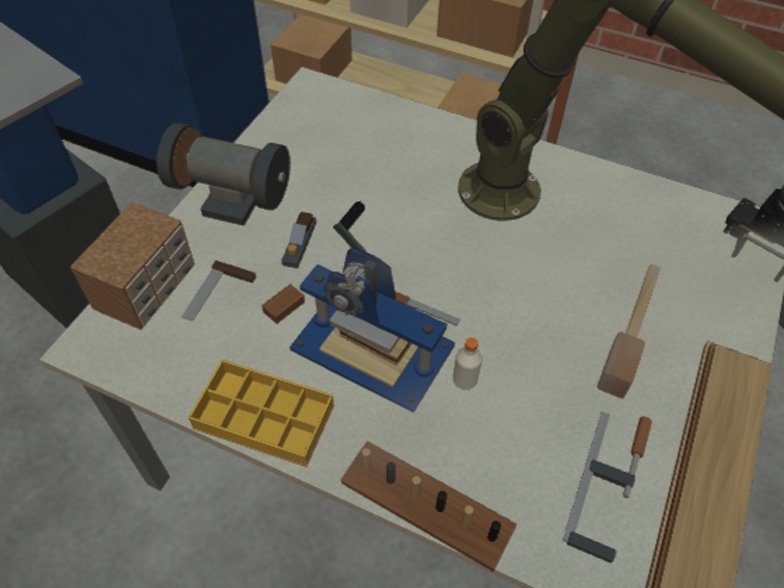

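View pics/top0.png

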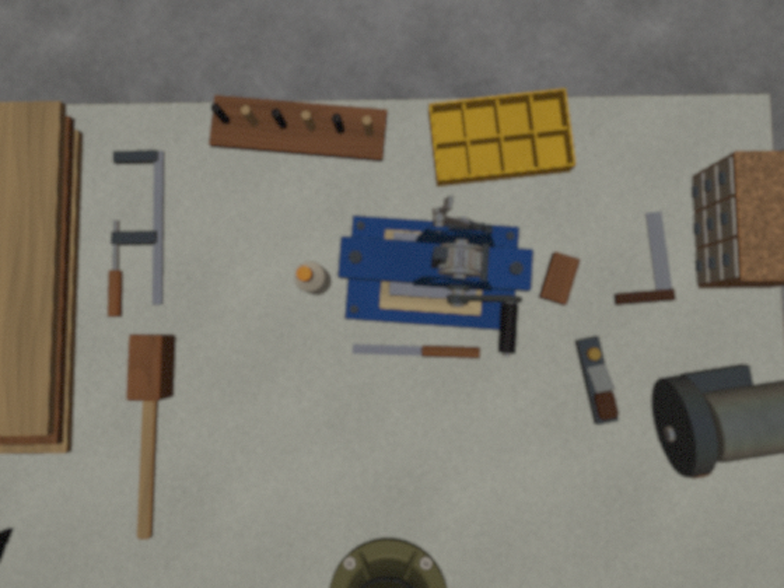

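The scene view shows the press with its crank towards the robot and the winch on its right half. In the top view (784 px scale) the base corners are near (353,217), (519,228), (346,318), the grip spans (508,300)-(507,352), and the lever and pawl are around (447,205).

```bash
python3 - <<'E'
from h import *
import pickle
D=pickle.load(open('D0.pkl','rb')); t=D['top']; s=D['scene']
f=lambda d,u,v,z: plane(d,u/1.4,v/1.4,z)
c=[f(t,353,217,.016),f(t,519,228,.016),f(t,346,318,.016)]
print(np.round(c,4)); print(np.linalg.norm(c[0]-c[1]),np.linalg.norm(c[0]-c[2]))
# black grip by dark mask in both
g=[]
for d,box in ((t,(495,520,302,355)),(s,(335,366,200,232))):
    b=[int(x/1.4) for x in box]; im=d['img'][b[2]:b[3],b[0]:b[1]].max(2); m=(im<50).astype('u1')
    n,l,st,ce=cv2.connectedComponentsWithStats(m); k=1+st[1:,4].argmax(); g.append(ce[k]+[b[0],b[2]]); print(g[-1]*1.4,st[k]*1.4)
print('grip',tri(ray(t,*g[0]),ray(s,*g[1])))
print('bottle cap',f(t,305,273,.15),'chisel',f(t,353,349,.0),f(t,480,352,0.01))
# scene: base corners
for u,v in((291,348),(414,411),(455,345)): print('scene base',f(s,u,v,.016))
cv2.imwrite('pics/crop0.png',np.hstack([cv2.resize(s['img'][130:300,190:340],(450,510),interpolation=3),cv2.resize(t['img'][135:255,290:380],(340,510),interpolation=3)]))
E
```

```text
[[ 0.7098  0.0594  0.016 ]
 [ 0.685  -0.2571  0.016 ]
 [ 0.5166  0.0731  0.016 ]]
0.3174919535968319 0.19376671717164812
[507.10807799 326.23119777] [  5.6   0.   16.8  50.4 502.6]
[351.63478261 214.57391304] [  5.6   2.8  23.8  28.  225.4]
grip (array([ 0.49510633, -0.18622207,  0.28956678]), np.float64(0.0024365260235732662))
bottle cap [0.58934214 0.12837999 0.15      ] chisel [0.45773898 0.06138751 0.        ] [ 0.45061249 -0.17934243  0.01      ]
scene base [ 0.69291891 -0.24647469  0.016     ]
scene base [0.71946151 0.06786703 0.016     ]
scene base [0.5266247  0.08418665 0.016     ]
```

View pics/crop0.png

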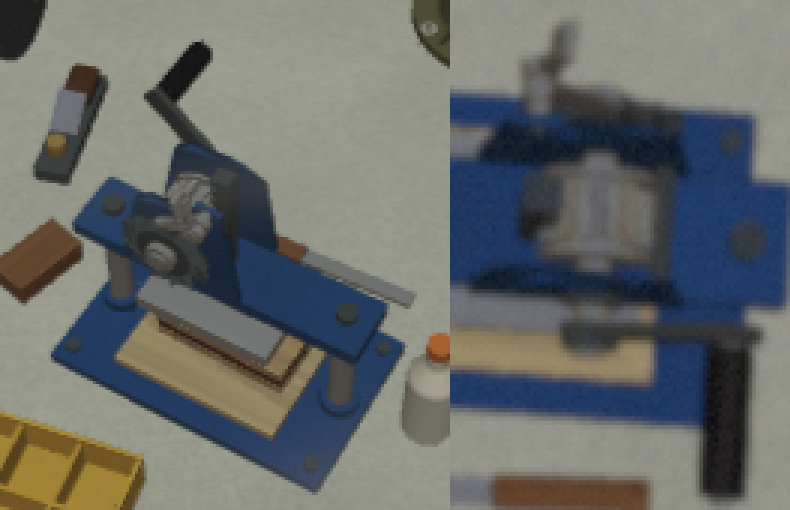

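```bash
cat >> h.py <<'E'
C=np.array([.604,-.086,0]); YAW=-4.6
def pw(p,C=C,yaw=YAW): return R.from_euler('z',yaw,degrees=True).apply(np.array(p)/1000.)+C
def go(P):
    o=telemetry.get_obs(); r=R.from_euler('xyz',o['tool_rot'],degrees=True)
    print('t',round(o['time_s'],2),'pos',o['tool_pos'].round(4),'rot',o['tool_rot'].round(1),'F',o['force'].round(1),'-> cm',(r.inv().apply(np.array(P)-o['tool_pos'])*100).round(2))
E
python3 - <<'E'
from h import *
import pickle
D=pickle.load(open('D0.pkl','rb'))
tab=pw([60,-48,325]); print('tab',tab,proj(D['top'],tab),proj(D['scene'],tab),'grip',pw([-100,-109,284]))
d=cam('wrist'); print(np.array(d['hand_eye']).round(3).tolist(),d['fx'])
go([.60,-.14,.44])
E
```

```text
tab [ 0.65995718 -0.13865732  0.325     ] (np.float64(338.3407729140479), np.float64(149.1368886274604)) (np.float64(238.27994003625705), np.float64(190.54609987672194)) grip [ 0.49558043 -0.18662901  0.284     ]
[[1.0, 0.0, 0.0, 0.0], [0.0, -0.966, -0.257, -0.071], [0.0, 0.257, -0.966, -0.162], [0.0, 0.0, 0.0, 1.0]] 313.5048089620259
t 0.15 pos [0.2    0.618  0.2217] rot [1.80e+02 1.00e-01 7.21e+01] F [ 0.8  0.3 -0. ] -> cm [-59.85  61.39 -21.73]
```

Call:
arm_command(translation=[[0,0,-5.5],[0,0,-5.5],[0,0,-5.5],[0,0,-5.5]], twist=[0,0,0,0], grip=0)

```text
time_s: 0.65
tool_pos: [0.1995, 0.6163, 0.4392]
tool_rot: [180.0, 1.0, 72.1]
force: [-0.5, 0.5, 0.6]
grip_width: 0.055
```

Call:
arm_command(translation=[[-4.3,4.4,0],[-4.3,4.4,0],[-4.3,4.4,0],[-4.3,4.4,0],[-4.3,4.4,0],[-4.3,4.4,0],[-4.3,4.4,0],[-4.3,4.4,0],[-4.3,4.4,0],[-4.3,4.4,0]], twist=[0,0,0,0,0,0,0,0,0,0])

```text
time_s: 1.9
tool_pos: [0.4904, 0.0693, 0.4449]
tool_rot: [-180.0, 0.4, 72.7]
force: [1.6, 1.1, -0.1]
grip_width: 0.0002
```

```bash
python3 -c "
from h import *
go([.60,-.14,.44]);print(telemetry.get_obs()['qpos'].round())"
```

```text
t 1.9 pos [0.4904 0.0693 0.4449] rot [-180.     0.4   72.7] F [ 1.6  1.1 -0.1] -> cm [-16.71  16.7    0.58]
[-39.  -2.  27.  81.   1. 101.  61.]
```

Call:
arm_command(translation=[[-4.2,4.2,0],[-4.2,4.2,0],[-4.2,4.2,0],[-4,4,0],[0,0,0],[0,0,0],[0,0,0]], twist=[0,0,0,0,-7,-6,0])

```text
time_s: 2.78
tool_pos: [0.6021, -0.1518, 0.4418]
tool_rot: [-179.6, 0.5, 85.5]
force: [-0.2, 0.3, -0.8]
grip_width: 0.0003
```

```bash
python3 - <<'E'
from h import *
import pickle
go([.60,-.14,.44])
d=cam('wrist'); pickle.dump(d,open('W1.pkl','wb')); cv2.imwrite('pics/w1.png',cv2.resize(d['img'],(784,588)))
for p in([-100,-109,284],[60,-48,325],[60,-15,325],[0,-37,222]): print(p,np.array(proj(d,pw(p)))*1.4)
E
```

```text
t 2.77 pos [ 0.6021 -0.1518  0.4418] rot [-179.6    0.5   85.5] F [-0.2  0.3 -0.8] -> cm [ 1.16 -0.3   0.17]
[-100, -109, 284] [333.35983357 128.09531346]
[60, -48, 325] [421.00907468 368.31773069]
[60, -15, 325] [469.02586222 368.57882234]
[0, -37, 222] [428.8291524  256.41905367]
```

View pics/w1.png

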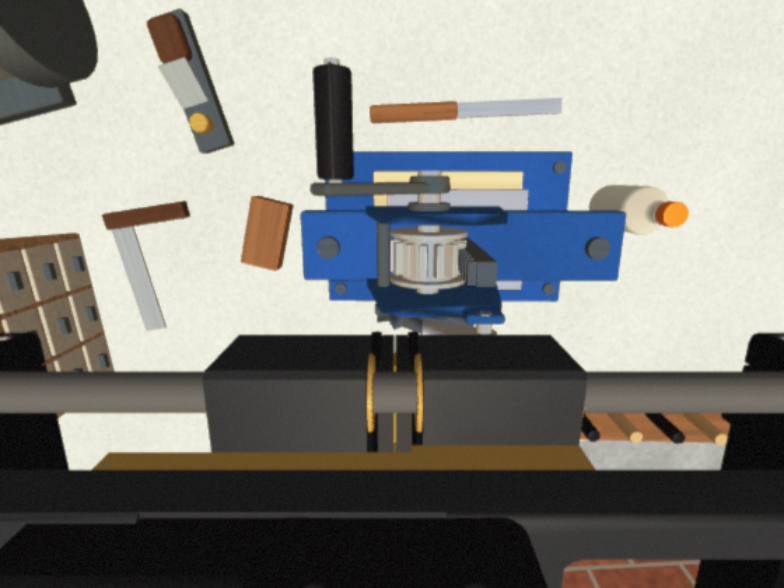

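Grip at (333,122), where the press pose predicts it, and drum axis at column 428. The lever is hidden behind the gripper, so I'll move out along +x to see it.

Call:
arm_command(translation=[[0,5,0],[0,5,0],[0,4,0],[0,0,0]], twist=[0,0,0,0])

```text
time_s: 3.32
tool_pos: [0.7452, -0.1597, 0.4386]
tool_rot: [-179.5, 0.3, 85.4]
force: [-0.1, -0.7, -0.2]
grip_width: 0.0003
```

```bash
python3 - <<'E'
from h import *
import pickle
go([.60,-.14,.44])
d=cam('wrist'); pickle.dump(d,open('W2.pkl','wb')); cv2.imwrite('pics/w2.png',cv2.resize(d['img'][100:310,200:480],(784,588),interpolation=2))
for p in([60,-48,325],[60,-15,325],[0,-37,222]): print(p,(np.array(proj(d,pw(p)))-[200,100])*2.8)
E
```

```text
t 3.33 pos [ 0.7452 -0.1597  0.4386] rot [-179.5    0.3   85.4] F [-0.1 -0.7 -0.2] -> cm [ 8.000e-01 -1.463e+01 -1.000e-02]
[60, -48, 325] [276.08726239  19.81453154]
[60, -15, 325] [386.15864924  19.67831906]
[0, -37, 222] [ 293.21370985 -122.16093882]
```

View pics/w2.png

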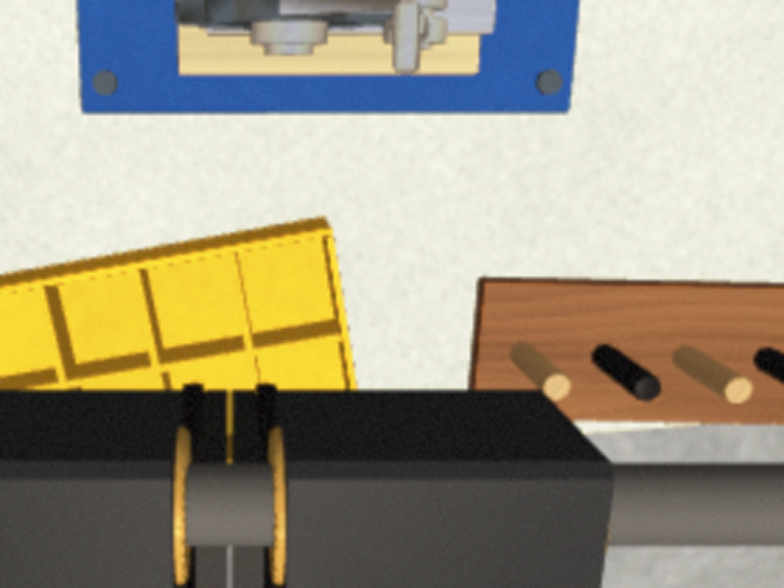

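The tab shows at crop (407,38), spanning rows 3-72 and columns 395-420, which is its 20 x 7 mm seen from above. That is about press (65,-9). I'll check it against the top view.

```bash
python3 - <<'E'
from h import *
import pickle
D=pickle.load(open('D0.pkl','rb')); d=pickle.load(open('W2.pkl','rb'))
u=(407/2.8+200,38/2.8+100)
for z in(.325,.338): 
    P=plane(d,*u,z); print(z,P,proj(D['top'],P),proj(D['scene'],P), R.from_euler('z',4.6,degrees=True).apply(P-C)*1000)
print(tri(ray(d,*u),ray(D['top'],321.2,141)))
T=pw([65,-42,318]); print(T); go(T)
E
```

```text
0.325 [ 0.66837958 -0.09970162  0.325     ] (np.float64(318.43518314348637), np.float64(145.14496647984006)) (np.float64(249.93751333853805), np.float64(197.74762791487927)) [ 65.27106125  -8.49431131 325.        ]
0.338 [ 0.66872856 -0.10221284  0.338     ] (np.float64(320.119535784134), np.float64(143.53196719416928)) (np.float64(248.86127286180343), np.float64(194.41681519730713)) [ 65.82031477 -10.96945623 338.        ]
(array([ 0.6698342 , -0.10414557,  0.3517954 ]), np.float64(0.002061490934838527))
[ 0.66542227 -0.13307764  0.318     ]
t 3.38 pos [ 0.7436 -0.1598  0.4409] rot [-179.6    0.2   85.3] F [ 0.2 -0.3 -0.2] -> cm [ 2.08 -7.92 12.34]
```

Call:
arm_command(translation=[[1.0,-4,0],[1.0,-3.9,0],[0,0,0],[0,0,4],[0,0,4],[0,0,3],[0,0,1],[0,0,0]], twist=[0,0,0,0,0,0,0,0])

```text
time_s: 4.38
tool_pos: [0.6613, -0.1326, 0.3272]
tool_rot: [179.6, -0.1, 85.1]
force: [0.6, 0.3, -0.1]
grip_width: 0.0003
```

```bash
python3 - <<'E'
from h import *
go(pw([65,-42,318]))
E
```

```text
t 4.38 pos [ 0.6613 -0.1326  0.3272] rot [ 1.796e+02 -1.000e-01  8.510e+01] F [ 0.6  0.3 -0.1] -> cm [-0.01  0.41  0.92]
```

Call:
arm_command(translation=[[0,0.4,0.8],[0.4,0,0],[0.4,0,0],[0.3,0,0],[0.3,0,0],[0.3,0,0]], twist=[0,0,0,0,0,0])

```text
time_s: 5.12
tool_pos: [0.6689, -0.1157, 0.3229]
tool_rot: [179.2, -0.0, 85.1]
force: [0.0, -3.0, -0.3]
grip_width: 0.0001
```

Call:
arm_command(translation=[[0.3,0,0],[0.3,0,0],[0.3,0,0],[0.3,0,0]], twist=[0,0,0,0])

```text
time_s: 5.62
tool_pos: [0.6694, -0.1093, 0.3245]
tool_rot: [179.1, 0.4, 84.8]
force: [0.0, -5.4, 2.5]
grip_width: 0.0005
```

Call:
arm_command(translation=[[0.35,0,0.1],[0.35,0,0.1],[0.35,0,0.1],[0.35,0,0.1]], twist=[0,0,0,0])

```text
time_s: 6.12
tool_pos: [0.6703, -0.101, 0.324]
tool_rot: [178.8, 0.8, 84.4]
force: [-1.2, -5.4, 5.8]
grip_width: 0.0008
```

Call:
arm_command(translation=[[0.3,0,0.1],[0.3,0,0.1]], twist=[0,0])

```text
time_s: 6.38
tool_pos: [0.6705, -0.0983, 0.324]
tool_rot: [178.7, 1.1, 84.3]
force: [-1.3, -5.6, 3.9]
grip_width: 0.0002
```

Call:
arm_command(translation=[[0.35,0,0],[0.35,0,0],[0.35,0,0]], twist=[0,0,0])

```text
time_s: 6.75
tool_pos: [0.6707, -0.0936, 0.3239]
tool_rot: [178.7, 1.5, 83.9]
force: [0.6, -6.5, 0.7]
grip_width: 0.0005
```

Call:
arm_command(translation=[[0.35,0,0],[0.35,0,0]], twist=[0,0])

```text
time_s: 7.0
tool_pos: [0.6707, -0.0933, 0.3239]
tool_rot: [178.6, 2.0, 83.5]
force: [0.1, -9.5, 1.1]
grip_width: 0.001
```

Call:
arm_command(translation=[[-1.5,0,0],[-1,0,-3],[0,0,-5],[0,1,-4.5],[0,1,0],[0,0,0]], twist=[0,0,0,0,0,0], grip=100)

```text
time_s: 7.75
tool_pos: [0.6856, -0.1079, 0.4502]
tool_rot: [179.0, 1.2, 84.2]
force: [0.4, 0.4, -0.4]
grip_width: 0.0525
```

```bash
python3 - <<'E'
from h import *
import pickle
d=cam('wrist'); pickle.dump(d,open('W3.pkl','wb')); cv2.imwrite('pics/w3.png',cv2.resize(d['img'][60:270,160:440],(784,588),interpolation=2))
for p in([65.8,-11,338],[65,13,338],[-100,-109,284],[0,-37,222]): print(p,(np.array(proj(d,pw(p)))-[160,60])*2.8)
go(pw([-105,-109,380]))
E
```

```text
[65.8, -11, 338] [358.97442069 351.0182792 ]
[65, 13, 338] [434.93622982 347.28145712]
[-100, -109, 284] [  51.50718898 -175.46763768]
[0, -37, 222] [295.22873132 143.93230645]
t 7.8 pos [ 0.6852 -0.108   0.4508] rot [179.    1.2  84.2] F [0.1 0.3 0.1] -> cm [ -9.6  -18.7    6.93]
```

View pics/w3.png

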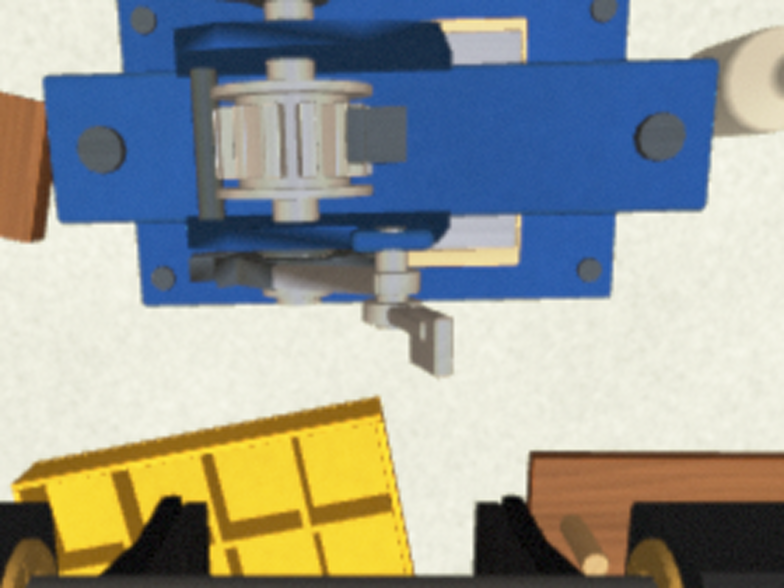

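The lever is over: its top is at (443,347), against 435 predicted for the stop, a travel of about 26 mm. Now the crank grip.

Call:
arm_command(translation=[[-2.5,-5,0],[-2.5,-5,0],[-2.5,-5,1],[-2.1,-3.7,2],[0,0,3],[0,0,0]], twist=[0,0,-1,0,0,0], grip=100)

```text
time_s: 8.55
tool_pos: [0.4827, -0.1846, 0.3807]
tool_rot: [179.5, 0.7, 85.8]
force: [-0.4, 0.6, 0.2]
grip_width: 0.0871
```

```bash
python3 - <<'E'
from h import *
d=cam('wrist'); cv2.imwrite('pics/w4.png',d['img'])
for p in([-136,-109,284],[-100,-109,284],[-64,-109,284]): print(p,np.array(proj(d,pw(p))))
go(pw([-103,-109,265]))
E
```

```text
[-136, -109, 284] [281.58571782 183.55852305]
[-100, -109, 284] [281.30979086 224.48974919]
[-64, -109, 284] [281.05258834 262.64337615]
t 8.6 pos [ 0.4833 -0.1855  0.3823] rot [179.4   0.8  85.7] F [-0.6 -0.5 -0.3] -> cm [ 0.14  0.82 11.74]
```

View pics/w4.png

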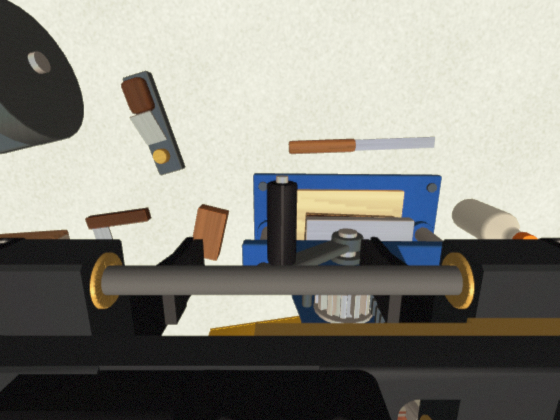

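The grip is centred at column 282 with its free end at row 182, as predicted (281.5,183.6). Descending.

Call:
arm_command(translation=[[0.1,0.6,4],[0,0.2,4],[0,0,3],[0,0,0.7],[0,0,0]], twist=[0,0,0,0,0])

```text
time_s: 9.22
tool_pos: [0.4981, -0.1856, 0.2686]
tool_rot: [179.0, 0.9, 86.0]
force: [-0.2, -0.4, 0.0]
grip_width: 0.0872
```

```bash
python3 - <<'E'
from h import *
go(pw([-103,-109,265]))
E
```

```text
t 9.22 pos [ 0.4981 -0.1856  0.2686] rot [179.    0.9  86. ] F [-0.2 -0.4  0. ] -> cm [-0.11 -0.55  0.36]
```

Call:
arm_command(translation=[[-0.1,-0.5,0.35],[0,0,0],[0,0,0],[0,0,0],[0,0,0],[0,0,0]], twist=[0,0,0,0,0,0], grip=0, force=30)

```text
time_s: 9.98
tool_pos: [0.4948, -0.1869, 0.2688]
tool_rot: [178.6, 0.9, 86.0]
force: [-1.0, -0.7, 0.2]
grip_width: 0.035
```

Call:
arm_command(translation=[[0,0,0],[0,0,0]], twist=[0,0])

```text
time_s: 10.22
tool_pos: [0.4948, -0.187, 0.2688]
tool_rot: [178.6, 0.9, 86.0]
force: [0.2, 0.8, 0.7]
grip_width: 0.0252
```

```bash
cat >> h.py <<'E'
def st(step=None):
    o=telemetry.get_obs(); r=R.from_euler('xyz',o['tool_rot'],degrees=True)
    g=o['tool_pos']-r.apply([0,0,.019]); p=R.from_euler('z',-YAW,degrees=True).apply(g-C)*1000
    f=R.from_euler('z',-YAW,degrees=True).apply(o['force'])
    dy,dz=p[1]+37,p[2]-222; th=np.arctan2(-dy,dz)  # + = towards -y (wound up)
    print('t',round(o['time_s'],2),'grip',p.round(1),'r',round(np.hypot(dy,dz),1),'th',np.degrees(th).round(1),'F',f.round(1),'Ftan(up+)',round(float(-f[1]*np.cos(th)-f[2]*np.sin(th)),1),'rot',o['tool_rot'].round(1),'w',o['grip_width'].round(4))
    return th
def steps(ds):  # along-arc rows in cm, ds mm each, + = wind up
    o=telemetry.get_obs(); r=R.from_euler('xyz',o['tool_rot'],degrees=True); th=st()
    for d in ds:
        n=th+d/95; v=95*np.array([0,-np.sin(n)+np.sin(th),np.cos(n)-np.cos(th)]); th=n
        print((r.inv().apply(R.from_euler('z',YAW,degrees=True).apply(v))/10).round(2).tolist(),end=' ')
    print()
E
python3 -c "
from h import *
steps([4]*5)"
```

```text
Traceback (most recent call last):
  File "h.py", line 35, in steps
    o=telemetry.get_obs(); r=R.from_euler('xyz',o['tool_rot'],degrees=True); th=st()
                                                                                ~~^^
  File "h.py", line 32, in st
    print('t',round(o['time_s'],2),'grip',p.round(1),'r',round(np.hypot(dy,dz),1),'th',np.degrees(th).round(1),'F',f.round(1),'Ftan(up+)',round(float(-f[1]*np.cos(th)-f[2]*np.sin(th)),1),'rot',o['tool_rot'].round(1),'w',o['grip_width'].round(4))
                                                                                                                                                                                                                            ^^^^^^^^^^^^^^^^^^^^^
AttributeError: 'float' object has no attribute 'round'
```

```bash
sed -i "s/o\['grip_width'\].round(4)/round(o['grip_width'],4)/" h.py
python3 -c "
from h import *
steps([4]*5)"
```

```text
t 10.22 grip [-101.2 -109.1  287.8] r 97.6 th 47.6 F [0.2 0.8 0.7] Ftan(up+) -1.1 rot [178.6   0.9  86. ] w 0.0252
[-0.26, -0.01, 0.31] [-0.25, -0.01, 0.32] [-0.23, -0.01, 0.33] [-0.22, -0.01, 0.34] [-0.2, -0.01, 0.34]
```

Call:
arm_command(translation=[[-0.26,0,0.3],[-0.26,0,0.31],[-0.25,0,0.32]], twist=[0,0,0])

```text
time_s: 10.6
tool_pos: [0.4944, -0.1925, 0.2619]
tool_rot: [178.7, 0.6, 86.1]
force: [-3.9, 3.5, 7.2]
grip_width: 0.0251
```

```bash
python3 -c "
from h import *
steps([4]*5)"
```

```text
t 10.6 grip [-101.2 -114.8  280.9] r 97.5 th 52.9 F [-4.2  3.2  7.2] Ftan(up+) -7.6 rot [178.7   0.6  86.1] w 0.0251
[-0.23, -0.01, 0.33] [-0.22, -0.01, 0.34] [-0.2, -0.01, 0.34] [-0.19, -0.01, 0.35] [-0.17, -0.01, 0.36]
```

Call:
arm_command(translation=[[-0.23,0,0.35],[-0.22,0,0.36],[-0.2,0,0.36]], twist=[0,0,0])

```text
time_s: 10.98
tool_pos: [0.494, -0.1976, 0.2541]
tool_rot: [178.6, 0.3, 86.1]
force: [-3.4, 3.3, 7.9]
grip_width: 0.0257
```

```bash
python3 - <<'E'
from h import *
steps([-3]*5)
for n in ('scene','top'):
    d=cam(n); p=pw([65,-10,265]); print(n,proj(d,p)); cv2.imwrite(f'pics/{n}5.png',d['img'])
s=cv2.imread('pics/scene5.png')[150:260,205:295]; t=cv2.imread('pics/top5.png')[130:240,290:380]
s0=cv2.resize(cv2.imread('pics/scene0.png'),(560,420))[150:260,205:295]
cv2.imwrite('pics/c5.png',cv2.resize(np.hstack([s0,s]),(792,484),interpolation=2))
E
```

```text
t 10.97 grip [-101.1 -120.   273.1] r 97.5 th 58.4 F [-3.7  3.   7.9] Ftan(up+) -8.3 rot [178.6   0.3  86.1] w 0.0257
[0.16, 0.01, -0.25] [0.17, 0.01, -0.25] [0.18, 0.01, -0.24] [0.18, 0.01, -0.24] [0.19, 0.01, -0.23] 
scene (np.float64(250.21058021995213), np.float64(211.17515743335474))
top (np.float64(317.48200348096543), np.float64(151.3597144349086))
```

View pics/c5.png

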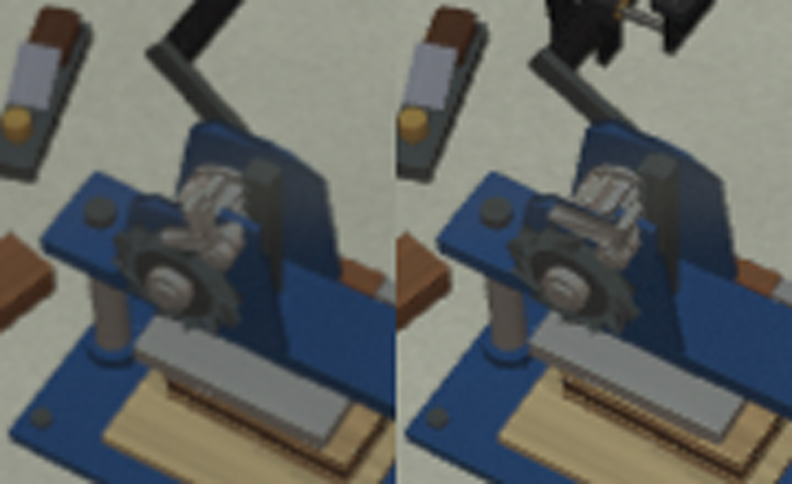

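The pawl's nose has lifted off the wheel: there is a gap at right-crop (560,225) where it sat in the teeth at left. Drum wound about 0.19 rad. Now easing down.

```bash
python3 -c "
from h import *
steps([-4]*10)"
```

```text
t 11.07 grip [-101.2 -120.2  272.8] r 97.5 th 58.6 F [-2.2  2.   5. ] Ftan(up+) -5.3 rot [178.7   0.3  86.1] w 0.025
[0.21, 0.01, -0.34] [0.23, 0.01, -0.33] [0.24, 0.01, -0.32] [0.25, 0.01, -0.31] [0.27, 0.01, -0.3] [0.28, 0.01, -0.29] [0.29, 0.01, -0.27] [0.3, 0.01, -0.26] [0.31, 0.01, -0.25] [0.32, 0.01, -0.23]
```

Call:
arm_command(translation=[[0.22,0,-0.33],[0.23,0,-0.33],[0.24,0,-0.32],[0.25,0,-0.31]], twist=[0,0,0,0])

```text
time_s: 11.58
tool_pos: [0.4949, -0.1867, 0.2688]
tool_rot: [178.6, 0.2, 86.2]
force: [-1.9, 2.4, 4.5]
grip_width: 0.0254
```

```bash
python3 -c "
from h import *
steps([-4]*10)"
```

```text
t 11.57 grip [-101.2 -109.1  287.8] r 97.6 th 47.6 F [-2.1  2.2  4.5] Ftan(up+) -4.8 rot [178.6   0.2  86.2] w 0.0254
[0.27, 0.01, -0.29] [0.29, 0.01, -0.28] [0.3, 0.01, -0.27] [0.31, 0.01, -0.25] [0.32, 0.01, -0.24] [0.33, 0.01, -0.23] [0.34, 0.01, -0.21] [0.35, 0.01, -0.2] [0.36, 0.01, -0.18] [0.36, 0.01, -0.17]
```

Call:
arm_command(translation=[[0.27,0,-0.29],[0.29,0,-0.27],[0.3,0,-0.26],[0.31,0,-0.25],[0.32,0,-0.23],[0.33,0,-0.21],[0.34,0,-0.19],[0.35,0,-0.17]], twist=[0,0,0,0,0,0,0,0])

```text
time_s: 12.58
tool_pos: [0.4972, -0.1576, 0.2905]
tool_rot: [178.4, 0.0, 86.3]
force: [-2.2, 2.7, 6.4]
grip_width: 0.0253
```

```bash
python3 -c "
from h import *
steps([-4]*10)"
```

```text
t 12.57 grip [-101.2  -80.   309.5] r 97.5 th 26.2 F [-2.5  2.5  6.4] Ftan(up+) -5.1 rot [178.4   0.   86.3] w 0.0253
[0.36, 0.01, -0.17] [0.37, 0.01, -0.15] [0.38, 0.01, -0.14] [0.38, 0.01, -0.12] [0.39, 0.01, -0.11] [0.39, 0.01, -0.09] [0.39, 0.01, -0.07] [0.4, 0.01, -0.06] [0.4, 0.01, -0.04] [0.4, 0.01, -0.02]
```

Call:
arm_command(translation=[[0.36,0,-0.16],[0.37,0,-0.14],[0.38,0,-0.12],[0.38,0,-0.1],[0.39,0,-0.08],[0.39,0,-0.06],[0.39,0,-0.04],[0.4,0,-0.02]], twist=[0,0,0,0,0,0,0,0])

```text
time_s: 13.58
tool_pos: [0.5008, -0.1128, 0.2999]
tool_rot: [178.4, -1.0, 86.8]
force: [0.2, 6.7, 1.1]
grip_width: 0.0254
```

```bash
python3 -c "
from h import *
steps([-3]*8)"
```

```text
t 13.57 grip [-101.3  -35.3  318.9] r 96.9 th -1.0 F [-0.4  6.7  1.1] Ftan(up+) -6.7 rot [178.4  -1.   86.8] w 0.0254
[0.3, 0.01, 0.02] [0.3, 0.01, 0.02] [0.3, 0.01, 0.03] [0.3, 0.01, 0.04] [0.3, 0.01, 0.05] [0.29, 0.01, 0.06] [0.29, 0.01, 0.07] [0.29, 0.0, 0.08]
```

Call:
arm_command(translation=[[0.25,0,0.01],[0.22,0,0.02],[0.2,0,0.02],[0.15,0,0.02]], twist=[0,0,0,0])

```text
time_s: 14.08
tool_pos: [0.5023, -0.0923, 0.297]
tool_rot: [178.5, -1.8, 87.2]
force: [1.9, 6.7, -0.3]
grip_width: 0.025
```

```bash
python3 -c "
from h import *
steps([-1]*6)"
```

```text
t 14.07 grip [-101.3  -15.   316. ] r 96.5 th -13.2 F [ 1.3  6.8 -0.3] Ftan(up+) -6.7 rot [178.5  -1.8  87.2] w 0.025
[0.1, 0.0, 0.03] [0.1, 0.0, 0.03] [0.1, 0.0, 0.03] [0.1, 0.0, 0.03] [0.1, 0.0, 0.03] [0.09, 0.0, 0.03]
```

Call:
arm_command(translation=[[-0.1,0,0],[-0.1,0,0]], twist=[0,0])

```text
time_s: 14.32
tool_pos: [0.5027, -0.0873, 0.2955]
tool_rot: [178.6, -2.2, 87.5]
force: [0.9, 6.8, 0.8]
grip_width: 0.0252
```

```bash
python3 -c "
from h import *
steps([-1]*2)"
```

```text
t 14.32 grip [-101.3  -10.1  314.5] r 96.3 th -16.2 F [0.3 6.9 0.8] Ftan(up+) -6.4 rot [178.6  -2.2  87.5] w 0.0252
[0.09, 0.0, 0.03] [0.09, 0.0, 0.03]
```

Call:
arm_command(translation=[[-0.15,0,0],[-0.15,0,0],[-0.15,0,0]], twist=[0,0,0])

```text
time_s: 14.7
tool_pos: [0.5032, -0.0812, 0.2935]
tool_rot: [178.7, -3.0, 87.8]
force: [0.7, 6.5, 1.5]
grip_width: 0.0251
```

```bash
python3 -c "
from h import *
steps([-1]*2)"
```

```text
t 14.7 grip [-101.3   -4.3  312.4] r 96.2 th -19.9 F [0.2 6.5 1.5] Ftan(up+) -5.6 rot [178.7  -3.   87.8] w 0.0251
[0.09, 0.0, 0.04] [0.09, 0.0, 0.04]
```

Call:
arm_command(translation=[[-0.2,0,0],[-0.2,0,0],[-0.2,0,0],[-0.2,0,0],[-0.2,0,0]], twist=[0,0,0,0,0])

```text
time_s: 15.32
tool_pos: [0.5038, -0.0726, 0.2898]
tool_rot: [178.9, -4.3, 88.2]
force: [0.2, 8.6, 1.1]
grip_width: 0.0252
```

```bash
python3 -c "
from h import *
steps([-1]*2)"
```

```text
t 15.32 grip [-101.3    3.9  308.8] r 95.9 th -25.2 F [-0.5  8.6  1.1] Ftan(up+) -7.3 rot [178.9  -4.3  88.2] w 0.0252
[0.09, 0.0, 0.05] [0.09, 0.0, 0.05]
```

Call:
arm_command(translation=[[-0.22,0,0],[-0.22,0,0],[-0.22,0,0],[-0.22,0,0],[-0.22,0,0]], twist=[0,0,0,0,0])

```text
time_s: 15.95
tool_pos: [0.5045, -0.0643, 0.2854]
tool_rot: [179.1, -5.7, 88.7]
force: [1.3, 8.1, -0.1]
grip_width: 0.0252
```

```bash
python3 -c "
from h import *
steps([-1]*2)"
```

```text
t 15.95 grip [-101.1   11.7  304.3] r 95.6 th -30.6 F [ 0.6  8.2 -0.1] Ftan(up+) -7.1 rot [179.1  -5.7  88.7] w 0.0252
[0.08, 0.0, 0.06] [0.08, 0.0, 0.06]
```

Call:
arm_command(translation=[[-0.25,0,-0.04],[-0.25,0,-0.04],[-0.25,0,-0.04],[-0.25,0,-0.04]], twist=[0,0,0,0])

```text
time_s: 16.45
tool_pos: [0.5048, -0.0594, 0.2822]
tool_rot: [179.3, -6.8, 89.0]
force: [-0.1, 7.8, -0.9]
grip_width: 0.0253
```

```bash
python3 -c "
from h import *
steps([-1]*2)"
```

```text
t 16.45 grip [-101.1   16.3  301.1] r 95.4 th -34.0 F [-0.7  7.8 -0.9] Ftan(up+) -7.0 rot [179.3  -6.8  89. ] w 0.0253
[0.08, 0.0, 0.07] [0.07, 0.0, 0.07]
```

Call:
arm_command(translation=[[-0.25,0,-0.05],[-0.25,0,-0.05],[-0.25,0,-0.05],[-0.25,0,-0.05]], twist=[0,0,0,0])

```text
time_s: 16.95
tool_pos: [0.5052, -0.0547, 0.279]
tool_rot: [179.5, -7.8, 89.3]
force: [0.4, 8.6, -0.3]
grip_width: 0.0251
```

```bash
python3 -c "
from h import *
steps([-1]*2)"
```

```text
t 16.95 grip [-101.    20.7  297.8] r 95.2 th -37.2 F [-0.3  8.6 -0.3] Ftan(up+) -7.0 rot [179.5  -7.8  89.3] w 0.0251
[0.07, 0.0, 0.07] [0.07, 0.0, 0.07]
```

Call:
arm_command(translation=[[-0.25,0,-0.06],[-0.25,0,-0.06],[-0.25,0,-0.06],[-0.25,0,-0.06]], twist=[0,0,0,0])

```text
time_s: 17.45
tool_pos: [0.5054, -0.0509, 0.276]
tool_rot: [179.8, -8.8, 89.5]
force: [-1.4, 5.8, 3.2]
grip_width: 0.0257
```

```bash
python3 -c "
from h import *
steps([-1]*2)"
```

```text
t 17.45 grip [-100.9   24.2  294.7] r 95.1 th -40.1 F [-1.8  5.7  3.2] Ftan(up+) -2.3 rot [179.8  -8.8  89.5] w 0.0257
[0.07, 0.01, 0.08] [0.06, 0.01, 0.08]
```

Call:
arm_command(translation=[[-0.15,0,-0.03],[-0.1,0,0]], twist=[0,0])

```text
time_s: 17.7
tool_pos: [0.5054, -0.0507, 0.2759]
tool_rot: [179.8, -9.0, 89.5]
force: [-2.1, 3.7, 4.7]
grip_width: 0.0251
```

```bash
python3 -c "
from h import *
steps([-1]*2)"
```

```text
t 17.7 grip [-100.9   24.3  294.7] r 95.1 th -40.1 F [-2.3  3.5  4.7] Ftan(up+) 0.4 rot [179.8  -9.   89.5] w 0.0251
[0.06, 0.01, 0.08] [0.06, 0.01, 0.08]
```

Call:
arm_command(translation=[[0,0,0],[0,0,0]], twist=[0,0])

```text
time_s: 17.95
tool_pos: [0.5054, -0.0507, 0.2759]
tool_rot: [179.8, -9.1, 89.4]
force: [-1.7, 2.8, 4.3]
grip_width: 0.0252
```

```bash
python3 - <<'E'
from h import *
steps([-1]*2)
d=cam('scene'); s=d['img'][150:290,205:345]; cv2.imwrite('pics/c6.png',cv2.resize(s,(600,600),interpolation=2))
E
```

```text
t 17.95 grip [-100.9   24.3  294.7] r 95.1 th -40.1 F [-1.9  2.6  4.3] Ftan(up+) 0.8 rot [179.8  -9.1  89.4] w 0.0252
[0.06, 0.01, 0.08] [0.06, 0.01, 0.08]
```

View pics/c6.png

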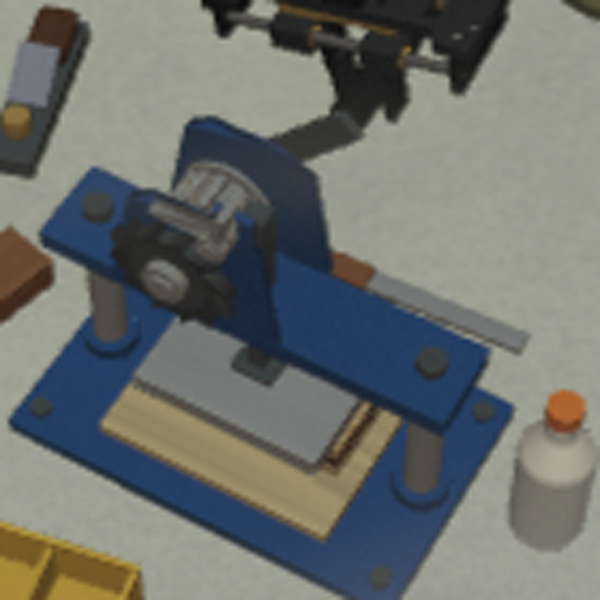

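The plate lies flat on the block, and the pawl is still lifted. Letting go.

Call:
arm_command(translation=[[0,0,0],[0,0,0],[0,0,0],[0,0,0],[0,0,0],[0,0,0],[0,0,0]], twist=[0,0,0,0,0,0,0], grip=100)

```text
time_s: 18.88
tool_pos: [0.505, -0.0538, 0.2739]
tool_rot: [179.9, -8.7, 89.5]
force: [-1.0, -0.2, 0.1]
grip_width: 0.084
```

Call:
arm_command(translation=[[0,0,-2],[0,0,-3],[0,0,-4],[0,0,-4],[0,0,-3],[0,0,0],[0,0,0],[0,0,0],[0,0,0]], twist=[0,0,0,0,0,0,0,0,0])

```text
time_s: 20.0
tool_pos: [0.5033, -0.0778, 0.4337]
tool_rot: [-179.8, -8.7, 89.5]
force: [-0.4, 0.1, -0.2]
grip_width: 0.087
```

```bash
python3 - <<'E'
from h import *
st()
a=cam('scene')['img'][150:290,205:345]; b=cam('wrist')['img']; c=cam('top')['img'][100:240,230:400]
cv2.imwrite('pics/c7.png',np.hstack([cv2.resize(a,(400,400),interpolation=2),cv2.resize(c,(400,400),interpolation=2)]))
E
```

```text
t 20.0 grip [-100.8   -2.8  452.5] r 233.0 th -8.5 F [-0.4  0.  -0.2] Ftan(up+) -0.1 rot [-179.8   -8.7   89.5] w 0.087
```

View pics/c7.png

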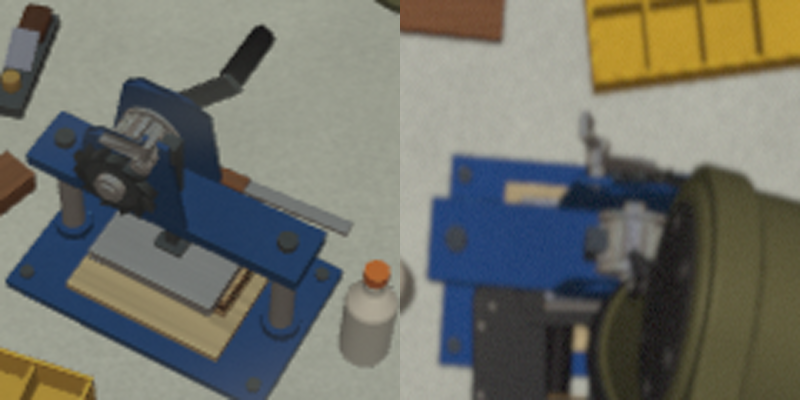

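The crank stayed where I left it, the plate is on the block, the lever is over (tab at right-crop (588,125), left of its pivot) and the pawl is up. The robot is clear of everything. Handing in.

```bash
python3 -c "
from h import *
print(env.sign_off())"
```

```text
the job is handed in; nothing more can be done
None
```

The plate is resting on the block with the lever over and the pawl off. I handed the job in at about 20 s, and sign-off reports no verdict.

- **Lever:** I pushed it to its +y stop with the shut fingers. The force was 5–7 N while it moved and 9.5 N against the stop, a little above the stated 4–9 N for throwing it. A picture showed it over, with about 26 mm of travel at the top of the tab.
- **Pawl:** I wound the crank up about 0.19 rad, and a picture showed the pawl clear of the wheel.
- **Lowering:** I eased the plate down, slowing to about 3–4 mm/s. The first part was faster than planned: the arm sagged under the load, giving about 12–15 mm/s until I corrected it well above the block.
- **Contact:** The tangential load on the hand fell from 7 N to about 0 with the crank stopped 40° past the top. That is about 46 mm below the starting height, within the expected 32–53 mm.
- **Last checks:** After letting go and backing off, the crank and plate stayed put and the lever and pawl had not moved. The bystanders in view looked unmoved, though that last picture did not cover all of them. The wrist force was near zero.

**Disagreements:** My two base-corner estimates of the press position differed by about 14 mm. I used a value between them, consistent with the grip triangulation, and the close wrist view confirmed it. The tool also tilted about 9° during the lowering, with no visible effect.

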